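# Unclip the spent filter cartridge and shut its port

### The arm

A 7-joint arm with a two-finger parallel gripper is mounted at the origin on the work surface. World frame = base frame: x ahead of the robot, y to its left, z up, the work surface at z = 0. Lengths are in m, angles in rad, forces in N, time in s.
With the tool pointing down it reaches from about 0.425 to 0.8 m from the base axis. Payload 8.3 kg.
Tool frame: the origin (TCP) lies midway between the tips of the shut fingers; the grasp point (between the pads) lies 19 mm behind it; z points along the fingers, y is the line along which they close (so a half turn about z gives the same grasp; the last joint's range is limited). The gripper opens to 85 mm and grips with 20 to 120 N. Pads are 22 mm wide; open, the fingers measure 114 mm over their backs; the gripper's body (76 mm by 85 mm) begins 54 mm behind the grasp point. The pads swing forward as they close: fully open they stand 13 mm farther back than shut.
Start: joints at [1.13, 0.383, 0.016, 1.37, -0.006, 1.388, -0.046], TCP at [0.231, -0.581, 0.231] pointing down, gripper open.
Joint ranges: [-2.95, 2.95], [-0.25, 2.06], [-1.52, 1.56], [0.18, 2.33], [-1.44, 4.58], [0.02, 2.06], [-3.01, 3.01]. Speed limits (rad/s): [2.39, 2.39, 3.01, 3.01, 3.14, 3.14, 3.14].

### API

Orientations are given as a unit quaternion [w, x, y, z].
In Python, from workcell import arm gives the robot as it stands.
- The arm moves only by the tool arm_command, never from a script. Its argument "moves" is a list of rows, each an object of numbers: "grip": the gripper command: -1 is fully open, 1 is shut, values between are in proportion; "dx", "dy", "dz": the shift along the world's x, y, z in mm; "spin": the turn about the world's z in degrees. A call has 1 to 20 rows; each row shifts and turns the commanded pose from where the row before left it; what a row does not reach is not made up. A row lasts 1/10 s, in which the tool goes at most 50 mm and 8.59 degrees, less where a joint would pass 70% of its speed; a pose out of reach is approached as far as the arm can. A call with a gripper value outside its range is refused whole. The fingers move at their own pace and stop on an object; "grip_force" is the grip in N (left out, the last holds). Time passes only in rows, so rows that do not move let the fingers close. It gives the time, the measured TCP pose, the force, the opening and the grip force at its end, in the units of the state.
- arm.read_state(): the state, without advancing time (a new reading comes with each control period).
- arm.get_image(name): name is "side" or "top" or "wrist"; returns the picture (480x640x3 uint8, blue, green, red); there is no depth.
- arm.camera_info(name): a dict with "fx", "fy", "cx", "cy" (pixels), "world_from_camera" (4x4, takes a point from camera to world coordinates). Camera axes: x right, y down, z forward; pixel columns grow to the right and rows downward; lengths in m; the calibration is good to about 2 mm. A picture is of the moment at which its call begins: read the wrist's pose just before it. camera_info takes no time and is no camera call; for the wrist camera it gives the pose at the moment of the call.
- arm.close_job(): hands the job in; it is judged then, once.
The state is a dict: "time": time; "q": joint angles; "joint_velocities": joint speeds; "joint_torque": joint torques, N m; "ee_pos": TCP position; "tcp_rot": TCP orientation; "wrist_force": force on the tool from outside, world axes, zero at the start; "torque": the same for the moment, N m; "width": finger opening in m; "grip_force": force on a finger pad.
Only numpy, scipy, OpenCV 4.12 (cv2) and the standard library are available. Lean on these libraries where they do the work, as an engineer would, in place of code of your own. Each camera call takes 0.05 s, during which the arm holds its last target. There are 200 camera calls.

### The job

Take the spent cartridge out of the green dust-filter unit: squeeze the two sprung tabs on its sides together and draw it straight out of the sloping port, without wrenching it against its catches. Set it down upright (not dropped) in the middle of the free bay of the wooden tray, leaving the old cartridge beside it as it stands, and let go. Then slide the unit's shutter right across the empty port until it comes up against its stop, without ramming it.

Things in the scene. Friction and masses are not known exactly. Their poses are not given: they have to be found in the camera images.
- cartridge_mid (a point): Middle of the spent cartridge: a grey plastic and paper block 64 mm (its x) by 48 mm (y) by 118 mm (z, its long axis, +z out of the port towards its head), 0.2 to 0.5 kg, with a black sprung tab on each y side. This point is on its axis, 59 mm above its underside. Seated, 60 mm of it is inside the port, 58 mm stands out; it has 1.5 to 3 mm of play.
- tab_mid (a point): Point on the cartridge's axis midway between its two tabs (89 mm above its underside), axes as the cartridge. The tabs' finger faces are 62 mm apart along y at rest, 30 mm wide (x), 46 mm long (z), this point at mid-length. Each slides straight in up to 7 mm (6 N at first, 16 N at the end), then is flush with the ribs beside it: 48 mm over both. Held by its squeezed tabs it is held firmly.
- port_mouth (a point): Centre of the port's mouth in the unit's sloping face. z: outward normal of the face, 30 degrees from vertical, leaning to the unit's front (robot's side): the way the cartridge comes out. y: level along the face towards the parked shutter. x: up the slope. Mouth 67 mm (x) by 51 mm (y), 60 mm deep. The unit is fixed; the face spans x -44 to 44, y -46 to 150 mm.
- port_rim (a point): Middle of the inner edge of the port's rim, 8 mm below the mouth, axes as port_mouth. A hook at the inner end of each tab catches 5.5 mm behind this rim. Both tabs must be in nearly all the way (6 mm or more) at once, else the cartridge gives only 2 mm and stops hard: try the pull gently, and if it is caught ease back and squeeze again. Free, it slides out with only its weight and light rubbing.
- unit: The green metal dust-filter unit, fixed to the bench, 185 mm deep, 200 mm wide. Origin on the bench, straight below port_mouth (which is 93 mm up); x to its back, z up. Behind the sloping face (to +x) stands its fan box, 104 mm high.
- shutter_fin (a point): Centre of the shutter's fin; axes as port_mouth. The shutter is an aluminium plate 72 mm (x) by 80 mm (y), lying 1 to 5 mm off the sloping face. Its fin stands near its far (+y) end: 44 mm along x, 8 mm thick along y, reaching 40 mm off the face, this point 22 mm off the face. Push or pinch the fin to slide the shutter.
- shutter (a joint): How far the shutter has slid from its parked end towards the port (along -y of port_mouth), m: 0 parked, 0.100 against its stop with the port fully covered. Starts at 0 to 0.015. It needs about 6 N to slide and stays where it is left. The fin's centre is at y = 130 mm minus this value in the port_mouth frame.
- free_bay (a point): Centre of the top of the 4 mm cork mat (70 by 100 mm) in the tray's free bay, 9 mm above the bench: the cartridge's underside goes here. z up, x along the tray. The free bay may be at either end of the tray.
- tray: Fixed open wooden tray, 196 mm (x) by 124 mm (y), walls 45 mm high, 5 mm thick, with a dividing wall of the same height across its middle: two bays of about 90 mm (x) by 114 mm (y). Origin at the centre of its underside, z up.
- old_mid (a point): Middle of the old cartridge, same shape and size as the spent one (118 mm tall, this point 59 mm above its underside), standing loose in the tray's other bay, about 90 mm from the free bay's centre. Leave it as it stands.

How it is judged:
On the way, in this order (a step that is already met when the one before it is completed fails the run):
1. the spent cartridge is drawn clear of the port in the fingers (z of cartridge_mid in the frame of port_mouth above 0.07 m and contact force between the fingers and cartridge above 1 N), for 0.1 s.
2. it stands upright in the free bay, let go (horizontal distance between cartridge_mid and free_bay below 0.02 m and z of cartridge_mid in the frame of free_bay below 0.065 m and angle between cartridge_mid's own z axis and vertical below 0.1 rad and contact force between the fingers and cartridge below 0.1 N), for 0.3 s.
3. the shutter is against its stop (value of joint shutter above 0.097 m), for 0.1 s.
At the end, for the whole second after the job is handed in: The spent cartridge stands upright (within 0.1 rad) and at rest on the mat of the free bay, its axis within 20 mm of the bay's centre, and the shutter is within 3 mm of its stop (horizontal distance between cartridge_mid and free_bay below 0.02 m and z of cartridge_mid in the frame of free_bay below 0.065 m and angle between cartridge_mid's own z axis and vertical below 0.1 rad and linear speed of cartridge below 0.02 m/s and value of joint shutter above 0.097 m); the robot touches nothing.
It fails at once if the old cartridge is pushed more than 25 mm or tipped (distance of old_mid from where it was at the start of the episode above 0.025 m or angle between old_mid's own z axis and vertical above 0.3 rad).
It fails at once if the spent cartridge is dropped (contact force between the fingers and cartridge below 0.05 N and linear speed of cartridge above 0.5 m/s).
It fails at once if the cartridge is wrenched or pressed against the unit with more than 90 N (contact force between cartridge and unit above 90 N).
It fails at once if the shutter is rammed or pressed with more than 40 N (contact force between anything else and shutter above 40 N).
It also fails if it takes over 58 s, if anything falls off the work surface, if the arm or the gripper's body presses on something with over 40 N, if the wrist force passes 120 N, or if a joint passes its speed limit or range.

## Working session

There is one attempt and no reset: what is moved stays moved. The work goes in short steps, Python scripts to look and compute and a tool call to move; the robot and the scene stay as the last step left them, time stands still between calls to the robot, and variables do not carry over. Pictures are saved under pics/ and viewed, at most 12 in all, crops included, and the job is handed in when it is done.

Besides the shell and the picture viewer there is one more tool, called after "Call:" as name(argument=value, ...) on one line, values as JSON. arm_command: Moves the arm, as the interface text tells. Its arguments: {"type":"object","properties":{"moves":{"type":"array"},"grip_force":{"type":"number"}},"required":["moves"]}

```bash
mkdir -p pics
python3 - <<'E'
from workcell import arm
import cv2,numpy as np
for n in("side","top"):
    i=arm.get_image(n);cv2.imwrite(f"pics/{n}0.png",i)
    c=arm.camera_info(n);print(n,c["fx"],c["cx"],c["cy"],np.round(c["world_from_camera"],3).tolist())
s=arm.read_state();print(s["time"],s["tcp_rot"],s["width"],s["wrist_force"])
E
```

```text
side 503.17513453908555 316.91547366096995 236.5331409270398 [[-0.982, -0.135, 0.134, 0.417], [-0.189, 0.635, -0.749, 0.561], [0.016, -0.76, -0.649, 0.61], [0.0, 0.0, 0.0, 1.0]]
top 483.99832962528353 309.37410546046436 241.05903745862628 [[-0.014, -0.997, 0.081, 0.466], [-1.0, 0.014, -0.012, -0.004], [0.011, -0.081, -0.997, 0.924], [0.0, 0.0, 0.0, 1.0]]
0.1 [-8.71971234e-04  9.82206454e-01  1.87802273e-01 -1.65203558e-04] 0.08527826712193237 [1.20605484 0.6169315  0.00983499]
```

View pics/top0.png

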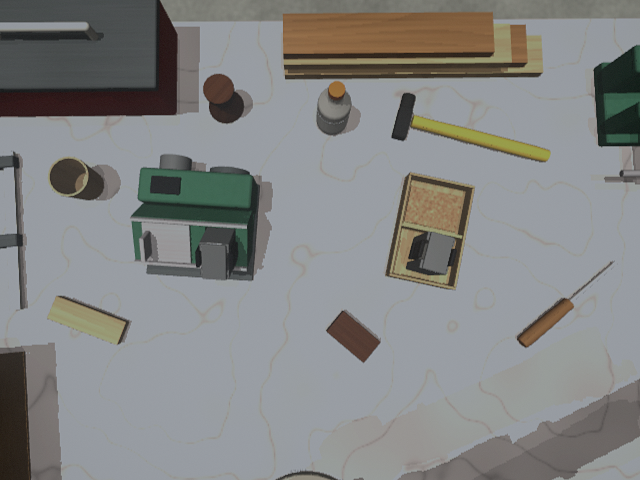

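View pics/side0.png

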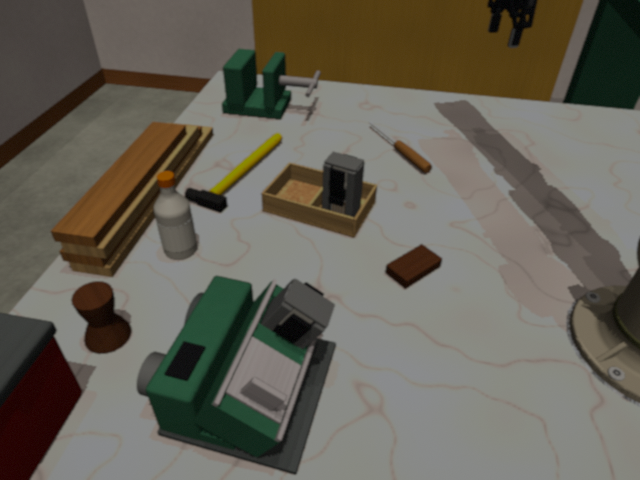

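Run:
```python
import cv2,numpy as np
t=cv2.imread("pics/top0.png");s=cv2.imread("pics/side0.png")
def e(i,x,y,w,h,k):
    return np.clip(cv2.resize(i[y:y+h,x:x+w],None,fx=k,fy=k,interpolation=cv2.INTER_CUBIC).astype(float)*1.6,0,255).astype(np.uint8)
a=e(t,125,150,150,140,3) ;b=e(t,380,165,110,140,3)
cv2.imwrite("pics/c1.png",np.hstack([a,b]))
cv2.imwrite("pics/c2.png",e(s,145,265,200,200,3))
```

```text
(no output)
```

View pics/c1.png

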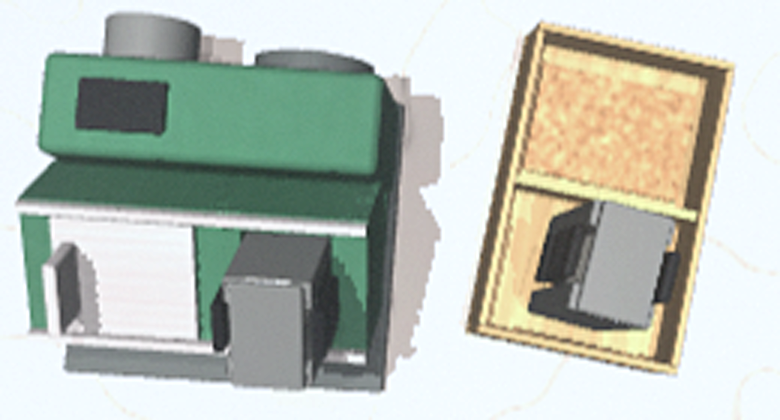

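View pics/c2.png

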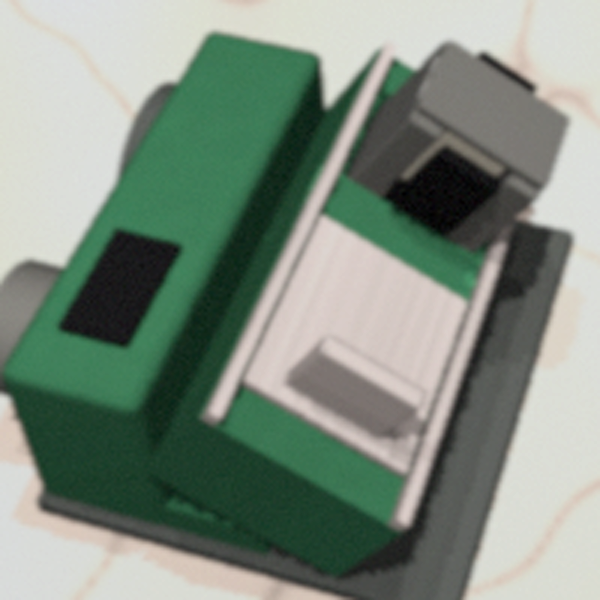

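```bash
cat > h.py <<'E'
import numpy as np
from workcell import arm
def ray(n,p):
    c=arm.camera_info(n);T=np.array(c["world_from_camera"])
    d=T[:3,:3]@[(p[0]-c["cx"])/c["fx"],(p[1]-c["cy"])/c["fy"],1];return T[:3,3],d/np.linalg.norm(d)
def onz(n,p,z):
    o,d=ray(n,p);return o+d*(z-o[2])/d[2]
def two(p,q):
    o,d=ray("top",p);o2,e=ray("side",q)
    s=np.linalg.lstsq(np.c_[d,-e],o2-o,rcond=None)[0]
    a,b=o+d*s[0],o2+e*s[1];return (a+b)/2,np.linalg.norm(a-b)
E
python3 - <<'E'
from h import *
np.set_printoptions(precision=4,suppress=True)
A=lambda p:np.array(p)/3+[125,150];B=lambda p:(np.array(p)-[450,0])/3+[380,165];C=lambda p:np.array(p)/3+[145,265]
print("head2",*two(A((267,334)),C((490,117))),"plane",onz("top",A((267,334)),.143))
for n,t,s in(("upR",(367,232),(390,45)),("upL",(17,205),(213,415)),("loL",(28,332),(400,522)),("finTopFar",(70,243),(325,342)),("shutR_up",(192,226),(328,215)),("shutR_lo",(200,340),(470,300))):
    print(n,*two(A(t),C(s)))
c=[onz("top",B(p),.045)for p in((538,22),(733,66),(678,373),(468,332))]
print(np.array(c),"ctr",np.mean(c,0),[np.linalg.norm(c[i]-c[i-1]) for i in range(4)])
m=[onz("top",B(p),.009)for p in((545,45),(702,75),(690,205),(522,170))];print("mat",np.mean(m,0))
o=[onz("top",B(p),.127)for p in((600,200),(677,215),(650,328),(580,312))];print("old",np.mean(o,0))
E
```

```text
head2 [0.4999 0.1426 0.1339] 0.0012624646137800073 plane [0.4989 0.1408 0.143 ]
upR [0.5573 0.0906 0.1132] 0.0015336052215104545
upL [0.5741 0.2862 0.1129] 0.0005216513253823648
loL [0.5042 0.2927 0.0735] 0.0014404280332689973
finTopFar [0.5464 0.2531 0.1198] 0.010888846036405308
shutR_up [0.5603 0.1887 0.1108] 0.002357411217833893
shutR_lo [0.4986 0.1925 0.0745] 0.0002488924454893274
[[ 0.6623 -0.2008  0.045 ]
 [ 0.6334 -0.3201  0.045 ]
 [ 0.4461 -0.2789  0.045 ]
 [ 0.4726 -0.1524  0.045 ]] ctr [ 0.5536 -0.238   0.045 ] [np.float64(0.1957636093397393), np.float64(0.12278466685931427), np.float64(0.19181069893646302), np.float64(0.1291849773099383)]
mat [ 0.6041 -0.2558  0.009 ]
old [ 0.5084 -0.2272  0.127 ]
```

Call:
arm_command(moves=[{"dx":30,"dy":25,"spin":-1.3,"grip":-1},{"dx":30,"dy":25,"spin":-1.3,"grip":-1},{"dx":30,"dy":25,"spin":-1.3,"grip":-1},{"dx":30,"dy":25,"spin":-1.3,"grip":-1},{"dx":30,"dy":25,"spin":-1.3,"grip":-1},{"dx":30,"dy":25,"spin":-1.3,"grip":-1},{"dx":30,"dy":25,"spin":-1.3,"grip":-1},{"dx":30,"dy":25,"spin":-1.3,"grip":-1},{"dx":4,"dy":44,"spin":-1.4,"grip":-1},{"dx":4,"dy":44,"spin":-1.4,"grip":-1},{"dx":4,"dy":44,"spin":-1.4,"grip":-1},{"dx":4,"dy":44,"spin":-1.4,"grip":-1},{"dx":4,"dy":44,"spin":-1.4,"grip":-1},{"dx":4,"dy":44,"spin":-1.4,"grip":-1},{"dx":4,"dy":44,"spin":-1.4,"grip":-1},{"dx":4,"dy":44,"spin":-1.4,"grip":-1},{"dx":4,"dy":44,"spin":-1.4,"grip":-1},{"dx":4,"dy":44,"spin":-1.4,"grip":-1},{"dx":2,"dy":44,"spin":-1.4,"grip":-1},{"dx":0,"dy":38,"spin":-1.0,"grip":-1}], grip_force=60)

```text
$.moves[0]: bad value
```

Call:
arm_command(moves=[{"dx":30,"dy":25,"dz":0,"spin":-1.3,"grip":-1},{"dx":30,"dy":25,"dz":0,"spin":-1.3,"grip":-1},{"dx":30,"dy":25,"dz":0,"spin":-1.3,"grip":-1},{"dx":30,"dy":25,"dz":0,"spin":-1.3,"grip":-1},{"dx":30,"dy":25,"dz":0,"spin":-1.3,"grip":-1},{"dx":30,"dy":25,"dz":0,"spin":-1.3,"grip":-1},{"dx":30,"dy":25,"dz":0,"spin":-1.3,"grip":-1},{"dx":30,"dy":25,"dz":0,"spin":-1.3,"grip":-1},{"dx":4,"dy":44,"dz":0,"spin":-1.4,"grip":-1},{"dx":4,"dy":44,"dz":0,"spin":-1.4,"grip":-1},{"dx":4,"dy":44,"dz":0,"spin":-1.4,"grip":-1},{"dx":4,"dy":44,"dz":0,"spin":-1.4,"grip":-1},{"dx":4,"dy":44,"dz":0,"spin":-1.4,"grip":-1},{"dx":4,"dy":44,"dz":0,"spin":-1.4,"grip":-1},{"dx":4,"dy":44,"dz":0,"spin":-1.4,"grip":-1},{"dx":4,"dy":44,"dz":0,"spin":-1.4,"grip":-1},{"dx":4,"dy":44,"dz":0,"spin":-1.4,"grip":-1},{"dx":4,"dy":44,"dz":0,"spin":-1.4,"grip":-1},{"dx":2,"dy":44,"dz":0,"spin":-1.4,"grip":-1},{"dx":0,"dy":38,"dz":0,"spin":-1.0,"grip":-1}], grip_force=60)

```text
time: 2.1
ee_pos: [0.5121, 0.1435, 0.231]
tcp_rot: [-0.0, 0.999, -0.045, -0.0]
wrist_force: [0.5, -1.0, -0.4]
width: 0.0854
grip_force: 0.0
```

Run:
```python
from h import *
import cv2
c=arm.camera_info("wrist");i=arm.get_image("wrist");cv2.imwrite("pics/w1.png",np.clip(i*1.5,0,255).astype(np.uint8))
print(np.round(c["world_from_camera"],4).tolist(),c["fx"]);print(arm.read_state()["ee_pos"])
# project predicted points
T=np.linalg.inv(np.array(c["world_from_camera"]))
def pr(w):
    p=T[:3,:3]@w+T[:3,3];return np.round([c["fx"]*p[0]/p[2]+c["cx"],c["fy"]*p[1]/p[2]+c["cy"]])
yaw=np.radians(-4.9);xu=np.array([np.cos(yaw),np.sin(yaw),0]);yu=np.array([-xu[1],xu[0],0]);zu=np.array([0,0,1.])
z=-.5*xu+.866*zu;x=.866*xu+.5*zu;o=np.array([.526,.14,.093])
for n,p in(("head+-",(-.032,-.024,.058)),("",(-.032,.024,.058)),("",(.032,.024,.058)),("",(.032,-.024,.058)),("railR",(.044,-.046,0)),("railLoR",(-.044,-.046,0)),("fin",(0,.13,.04)),("tabL",(0,.031,.029)),("tabR",(0,-.031,.029))):
    print(n,pr(o+p[0]*x+p[1]*yu+p[2]*z))
```

```text
[[-0.0888, -0.9419, -0.324, 0.5956], [-0.996, 0.0839, 0.029, 0.1348], [-0.0001, 0.3252, -0.9456, 0.374], [0.0, 0.0, 0.0, 1.0]] 339.8965416020054
[0.51062574 0.15098396 0.23110654]
head+- [351. 282.]
 [291. 282.]
 [285. 230.]
 [357. 229.]
railR [382. 161.]
railLoR [369. 237.]
fin [152. 240.]
tabL [282. 229.]
tabR [360. 229.]
```

View pics/w1.png

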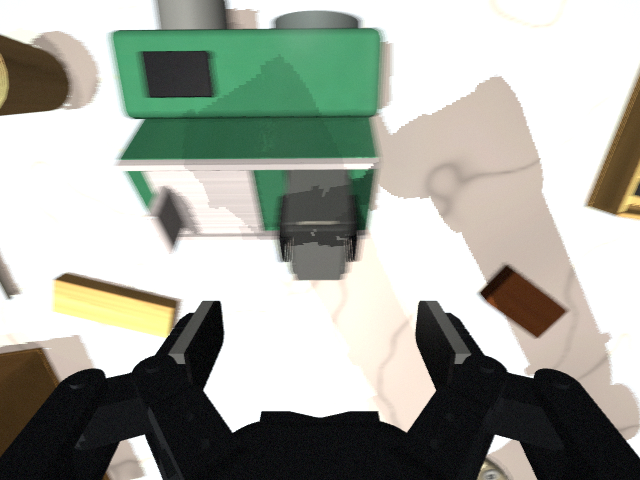

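Call:
arm_command(moves=[{"dx":0,"dy":0,"dz":0,"spin":0,"grip":-1},{"dx":0,"dy":0,"dz":-20,"spin":0,"grip":-1},{"dx":0,"dy":0,"dz":-25,"spin":0,"grip":-1},{"dx":0,"dy":0,"dz":-25,"spin":0,"grip":-1},{"dx":0,"dy":0,"dz":-25,"spin":0,"grip":-1},{"dx":0,"dy":0,"dz":-10,"spin":0,"grip":-1},{"dx":0,"dy":0,"dz":0,"spin":0,"grip":-1},{"dx":0,"dy":0,"dz":0,"spin":0,"grip":-1},{"dx":0,"dy":0,"dz":0,"spin":0,"grip":-1}])

```text
time: 3.05
ee_pos: [0.5135, 0.1412, 0.1277]
tcp_rot: [-0.0, 0.999, -0.045, 0.001]
wrist_force: [-0.0, -1.1, -1.0]
width: 0.0853
grip_force: 0.0
```

Call:
arm_command(moves=[{"dx":0,"dy":0,"dz":-15,"spin":0,"grip":-1},{"dx":0,"dy":0,"dz":-14,"spin":0,"grip":-1},{"dx":0,"dy":0,"dz":0,"spin":0,"grip":-1},{"dx":0,"dy":0,"dz":0,"spin":0,"grip":-1},{"dx":0,"dy":0,"dz":0,"spin":0,"grip":-0.2},{"dx":0,"dy":0,"dz":0,"spin":0,"grip":0},{"dx":0,"dy":0,"dz":0,"spin":0,"grip":0.2},{"dx":0,"dy":0,"dz":0,"spin":0,"grip":0.4},{"dx":0,"dy":0,"dz":0,"spin":0,"grip":0.4},{"dx":0,"dy":0,"dz":0,"spin":0,"grip":0.4}], grip_force=50)

```text
time: 4.05
ee_pos: [0.5139, 0.1416, 0.0995]
tcp_rot: [-0.0, 0.999, -0.045, 0.002]
wrist_force: [-2.4, -1.4, 11.8]
width: 0.046
grip_force: 38.8
```

Call:
arm_command(moves=[{"dx":-1,"dy":0.1,"dz":1.8,"spin":0,"grip":0.4},{"dx":-1,"dy":0.1,"dz":1.8,"spin":0,"grip":0.4},{"dx":-1,"dy":0.1,"dz":1.8,"spin":0,"grip":0.4},{"dx":0,"dy":0,"dz":0,"spin":0,"grip":0.4}])

```text
time: 4.45
ee_pos: [0.5109, 0.1412, 0.1035]
tcp_rot: [-0.0, 0.999, -0.045, 0.002]
wrist_force: [4.0, -0.9, 0.9]
width: 0.0458
grip_force: 39.3
```

Call:
arm_command(moves=[{"dx":-1,"dy":0.1,"dz":1.8,"spin":0,"grip":0.4},{"dx":-1,"dy":0.1,"dz":1.8,"spin":0,"grip":0.4},{"dx":-1,"dy":0.1,"dz":1.8,"spin":0,"grip":0.4},{"dx":-1,"dy":0.1,"dz":1.8,"spin":0,"grip":0.4},{"dx":0,"dy":0,"dz":0,"spin":0,"grip":0.4}])

```text
time: 4.95
ee_pos: [0.5067, 0.1415, 0.1106]
tcp_rot: [-0.0, 0.999, -0.045, 0.001]
wrist_force: [4.7, -0.3, 0.4]
width: 0.0464
grip_force: 39.4
```

Call:
arm_command(moves=[{"dx":-3.8,"dy":0.4,"dz":7,"spin":0,"grip":0.4},{"dx":-4,"dy":0.4,"dz":7,"spin":0,"grip":0.4},{"dx":-4,"dy":0.4,"dz":7,"spin":0,"grip":0.4},{"dx":0,"dy":0,"dz":0,"spin":0,"grip":0.4}])

```text
time: 5.35
ee_pos: [0.494, 0.1432, 0.1318]
tcp_rot: [-0.0, 0.999, -0.045, 0.001]
wrist_force: [3.4, 0.3, 1.2]
width: 0.0458
grip_force: 39.5
```

Call:
arm_command(moves=[{"dx":-4,"dy":0.4,"dz":7,"spin":0,"grip":0.4},{"dx":-4,"dy":0.4,"dz":7,"spin":0,"grip":0.4},{"dx":-4,"dy":0.4,"dz":7,"spin":0,"grip":0.4},{"dx":-4,"dy":0.4,"dz":7,"spin":0,"grip":0.4},{"dx":0,"dy":0,"dz":0,"spin":0,"grip":0.4}])

```text
time: 5.85
ee_pos: [0.4767, 0.145, 0.1592]
tcp_rot: [0.0, 0.999, -0.045, -0.001]
wrist_force: [-0.5, 0.0, -4.2]
width: 0.0459
grip_force: 40.5
```

Call:
arm_command(moves=[{"dx":-4,"dy":0.4,"dz":7,"spin":0,"grip":0.4},{"dx":-5,"dy":0.4,"dz":9,"spin":0,"grip":0.4},{"dx":-5,"dy":0.4,"dz":9,"spin":0,"grip":0.4},{"dx":-5,"dy":0.4,"dz":9,"spin":0,"grip":0.4},{"dx":-5,"dy":0,"dz":9,"spin":0,"grip":0.4},{"dx":-3,"dy":0,"dz":9,"spin":0,"grip":0.4},{"dx":0,"dy":-10,"dz":0,"spin":0,"grip":0.4},{"dx":0,"dy":-20,"dz":0,"spin":-2,"grip":0.4},{"dx":0,"dy":-25,"dz":0,"spin":-2,"grip":0.4},{"dx":0,"dy":-25,"dz":0,"spin":-2,"grip":0.4},{"dx":0,"dy":-25,"dz":-10,"spin":-2,"grip":0.4},{"dx":0,"dy":-25,"dz":-20,"spin":0,"grip":0.4},{"dx":0,"dy":-20,"dz":-20,"spin":0,"grip":0.4},{"dx":0,"dy":0,"dz":-20,"spin":0,"grip":0.4},{"dx":0,"dy":0,"dz":-20,"spin":0,"grip":0.4},{"dx":0,"dy":0,"dz":-15,"spin":0,"grip":0.4},{"dx":0,"dy":0,"dz":0,"spin":0,"grip":0.4},{"dx":0,"dy":0,"dz":0,"spin":0,"grip":0.4}])

```text
time: 7.65
ee_pos: [0.4503, -0.0049, 0.1055]
tcp_rot: [0.0, 0.993, -0.115, -0.001]
wrist_force: [0.9, -0.2, -3.1]
width: 0.0458
grip_force: 40.9
```

Call:
arm_command(moves=[{"dx":0,"dy":0,"dz":-12,"spin":0,"grip":0.4},{"dx":0,"dy":0,"dz":-12,"spin":0,"grip":0.4},{"dx":0,"dy":0,"dz":-4,"spin":0,"grip":0.4},{"dx":0,"dy":0,"dz":-2,"spin":0,"grip":0.4},{"dx":0,"dy":0,"dz":0,"spin":0,"grip":0.4}], grip_force=20)

```text
time: 8.15
ee_pos: [0.4506, -0.0037, 0.0756]
tcp_rot: [-0.0, 0.993, -0.114, -0.0]
wrist_force: [0.4, 0.3, -3.7]
width: 0.0459
grip_force: 40.9
```

Call:
arm_command(moves=[{"dx":0,"dy":0,"dz":-2,"spin":0,"grip":0.4},{"dx":0,"dy":0,"dz":-2,"spin":0,"grip":0.4},{"dx":0,"dy":0,"dz":0,"spin":0,"grip":0.4}], grip_force=20)

```text
time: 8.45
ee_pos: [0.4527, -0.0039, 0.0742]
tcp_rot: [0.0, 0.993, -0.115, 0.002]
wrist_force: [-4.3, 0.1, 15.2]
width: 0.0457
grip_force: 42.2
```

Call:
arm_command(moves=[{"dx":2,"dy":-0.5,"dz":0,"spin":0,"grip":0.0},{"dx":3,"dy":-0.7,"dz":0,"spin":0,"grip":0.0},{"dx":3,"dy":-0.7,"dz":0.3,"spin":0,"grip":0.0},{"dx":3,"dy":-0.7,"dz":0.2,"spin":0,"grip":0.0},{"dx":0,"dy":0,"dz":0,"spin":0,"grip":0.0}])

```text
time: 8.95
ee_pos: [0.4634, -0.0064, 0.0744]
tcp_rot: [-0.0, 0.993, -0.115, 0.002]
wrist_force: [-3.7, 0.9, 11.8]
width: 0.0463
grip_force: 43.3
```

Run:
```python
from h import *
import cv2
i=arm.get_image("side");cv2.imwrite("pics/s2.png",np.clip(cv2.resize(i[100:340,160:460],None,fx=2.5,fy=2.5)*1.5,0,255).astype(np.uint8))
s=arm.read_state();print(s["torque"],s["grip_force"],s["width"])
```

```text
[-0.16806381  0.88185946 -0.02909294] 43.23731571435928 0.04611616584624857
```

View pics/s2.png

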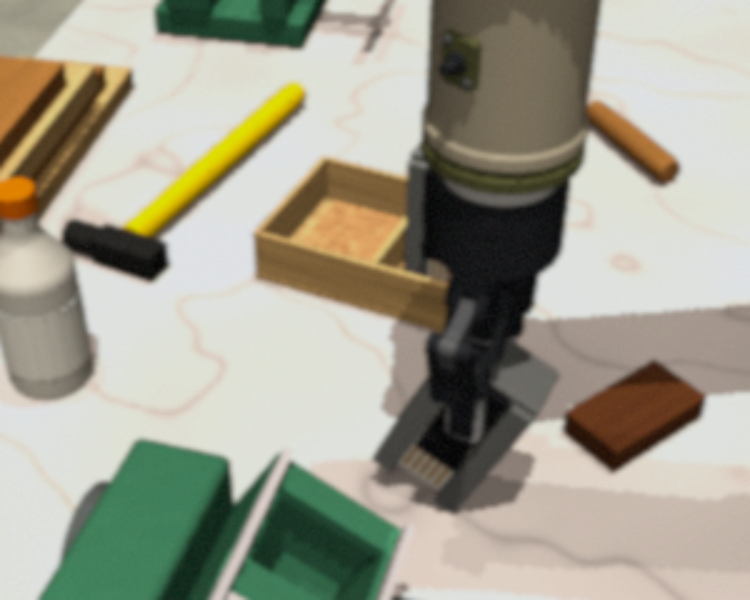

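Call:
arm_command(moves=[{"dx":0,"dy":0,"dz":20,"spin":0,"grip":0.4},{"dx":0,"dy":0,"dz":35,"spin":0,"grip":0.4},{"dx":0,"dy":0,"dz":40,"spin":3,"grip":0.4},{"dx":5,"dy":-10,"dz":40,"spin":6,"grip":0.4},{"dx":10,"dy":-20,"dz":20,"spin":8,"grip":0.4},{"dx":10,"dy":-30,"dz":5,"spin":8,"grip":0.4},{"dx":10,"dy":-30,"dz":0,"spin":8,"grip":0.4},{"dx":10,"dy":-30,"dz":0,"spin":8,"grip":0.4},{"dx":10,"dy":-30,"dz":0,"spin":8,"grip":0.4},{"dx":10,"dy":-30,"dz":0,"spin":8,"grip":0.4},{"dx":10,"dy":-30,"dz":0,"spin":8,"grip":0.4},{"dx":10,"dy":-30,"dz":0,"spin":8,"grip":0.4},{"dx":2,"dy":-30,"dz":0,"spin":8,"grip":0.4},{"dx":0,"dy":-30,"dz":0,"spin":6,"grip":0.4},{"dx":0,"dy":-30,"dz":0,"spin":3,"grip":0.4},{"dx":0,"dy":-25,"dz":0,"spin":0,"grip":0.4},{"dx":0,"dy":-22,"dz":0,"spin":0,"grip":0.4},{"dx":0,"dy":0,"dz":0,"spin":0,"grip":0.4},{"dx":0,"dy":0,"dz":0,"spin":0,"grip":0.4}], grip_force=40)

```text
time: 10.9
ee_pos: [0.5485, -0.3838, 0.2319]
tcp_rot: [-0.0, 0.784, 0.621, 0.0]
wrist_force: [0.0, 0.6, -3.9]
width: 0.046
grip_force: 42.2
```

Run:
```python
from h import *
import cv2
i=arm.get_image("side");j=arm.get_image("top")
a=cv2.resize(i[60:260,220:520],None,fx=2,fy=2);b=cv2.resize(j[150:350,390:590],None,fx=2,fy=2)
a=cv2.resize(i[60:260,230:430],None,fx=2,fy=2)
cv2.imwrite("pics/s3.png",np.clip(np.hstack([a,b])*1.5,0,255).astype(np.uint8))
print(np.round(arm.read_state()["q"],2))
```

```text
[ 0.71  0.49 -0.23  1.22  0.11  1.44  0.26]
```

View pics/s3.png

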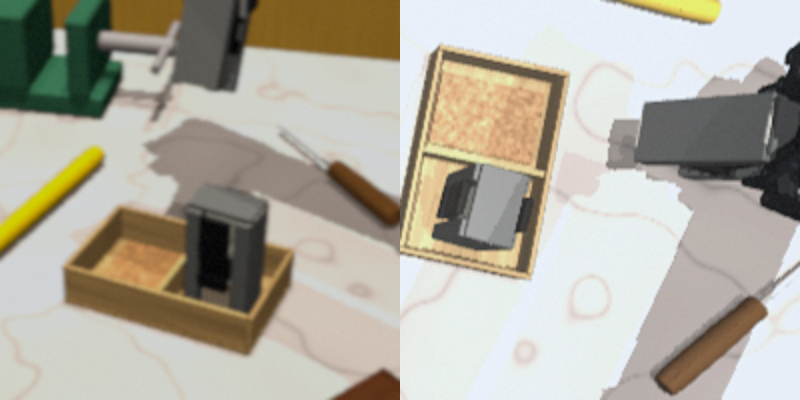

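Call:
arm_command(moves=[{"dx":0,"dy":0,"dz":-25,"spin":0,"grip":0.4},{"dx":0,"dy":0,"dz":-35,"spin":0,"grip":0.4},{"dx":0,"dy":0,"dz":-35,"spin":0,"grip":0.4},{"dx":0,"dy":0,"dz":-30,"spin":0,"grip":0.4},{"dx":0,"dy":0,"dz":-20,"spin":0,"grip":0.4},{"dx":0,"dy":0,"dz":-7,"spin":0,"grip":0.4},{"dx":0,"dy":0,"dz":0,"spin":0,"grip":0.4},{"dx":0,"dy":0,"dz":0,"spin":0,"grip":0.4},{"dx":1,"dy":4,"dz":0,"spin":0,"grip":0.4},{"dx":1,"dy":4,"dz":0,"spin":0,"grip":0.4},{"dx":0,"dy":0,"dz":0,"spin":0,"grip":0.4}])

```text
time: 12.1
ee_pos: [0.5518, -0.3742, 0.0813]
tcp_rot: [0.0, 0.783, 0.622, 0.001]
wrist_force: [-0.5, -1.0, -3.5]
width: 0.046
grip_force: 42.2
```

Free so far, lower a touch and push on.

Call:
arm_command(moves=[{"dx":0.5,"dy":2,"dz":-2,"spin":0,"grip":0.4},{"dx":1,"dy":4,"dz":0,"spin":0,"grip":0.4},{"dx":1,"dy":4,"dz":0,"spin":0,"grip":0.4},{"dx":0,"dy":0,"dz":0,"spin":0,"grip":0.4}])

```text
time: 12.5
ee_pos: [0.553, -0.3661, 0.0787]
tcp_rot: [0.0, 0.784, 0.621, -0.001]
wrist_force: [0.2, -1.2, -3.5]
width: 0.0457
grip_force: 42.2
```

Call:
arm_command(moves=[{"dx":1,"dy":4,"dz":0,"spin":0,"grip":0.4},{"dx":1,"dy":4,"dz":0,"spin":0,"grip":0.4},{"dx":1,"dy":4,"dz":0,"spin":0,"grip":0.4},{"dx":0,"dy":0,"dz":0,"spin":0,"grip":0.4}])

```text
time: 12.9
ee_pos: [0.5559, -0.3568, 0.0799]
tcp_rot: [0.002, 0.784, 0.621, -0.001]
wrist_force: [-1.3, -7.9, 0.5]
width: 0.0458
grip_force: 47.3
```

Run:
```python
from h import *
import cv2
i=arm.get_image("side");j=arm.get_image("top")
a=cv2.resize(i[60:260,230:430],None,fx=2,fy=2);b=cv2.resize(j[150:350,390:590],None,fx=2,fy=2)
cv2.imwrite("pics/s4.png",np.clip(np.hstack([a,b])*1.5,0,255).astype(np.uint8))
s=arm.read_state();print(s["ee_pos"],s["wrist_force"],s["torque"])
```

```text
[ 0.55585106 -0.35682735  0.07973661] [-2.41951056 -7.79798896  1.15411707] [-1.90531525  0.50541448  0.05255373]
```

View pics/s4.png

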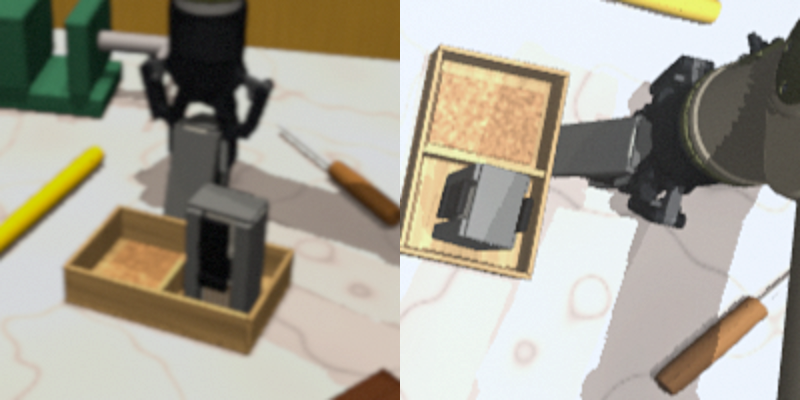

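Call:
arm_command(moves=[{"dx":0.9,"dy":4,"dz":0,"spin":0,"grip":0.4},{"dx":0.9,"dy":4,"dz":0,"spin":0,"grip":0.4},{"dx":0,"dy":0,"dz":0,"spin":0,"grip":0.4}], grip_force=20)

```text
time: 13.3
ee_pos: [0.558, -0.348, 0.0797]
tcp_rot: [0.002, 0.784, 0.621, -0.001]
wrist_force: [-1.4, -6.1, -0.2]
width: 0.0459
grip_force: 47.0
```

Call:
arm_command(moves=[{"dx":0.9,"dy":4,"dz":0,"spin":0,"grip":0.4},{"dx":0.9,"dy":4,"dz":0,"spin":0,"grip":0.4},{"dx":0,"dy":0,"dz":0,"spin":0,"grip":0.4}])

```text
time: 13.6
ee_pos: [0.5599, -0.3393, 0.0794]
tcp_rot: [0.002, 0.784, 0.621, -0.0]
wrist_force: [-1.6, -5.4, -1.1]
width: 0.0458
grip_force: 44.4
```

Call:
arm_command(moves=[{"dx":0.5,"dy":2,"dz":0,"spin":0,"grip":0.4},{"dx":0.5,"dy":2,"dz":0,"spin":0,"grip":0.4},{"dx":0,"dy":0,"dz":0,"spin":0,"grip":0.4}])

```text
time: 13.9
ee_pos: [0.5608, -0.3355, 0.0793]
tcp_rot: [0.001, 0.784, 0.621, -0.001]
wrist_force: [-0.5, -7.1, -0.2]
width: 0.0461
grip_force: 42.7
```

Call:
arm_command(moves=[{"dx":0.4,"dy":1.5,"dz":0,"spin":0,"grip":0.4},{"dx":0.4,"dy":1.5,"dz":0,"spin":0,"grip":0.4},{"dx":0,"dy":0,"dz":0,"spin":0,"grip":0.4}])

```text
time: 14.2
ee_pos: [0.5616, -0.3324, 0.0793]
tcp_rot: [0.001, 0.784, 0.621, -0.001]
wrist_force: [-0.8, -5.5, -0.7]
width: 0.046
grip_force: 40.2
```

Call:
arm_command(moves=[{"dx":0.4,"dy":1.5,"dz":0,"spin":0,"grip":0.4},{"dx":0.4,"dy":1.5,"dz":0,"spin":0,"grip":0.4},{"dx":0,"dy":0,"dz":0,"spin":0,"grip":0.4}])

```text
time: 14.5
ee_pos: [0.5622, -0.3298, 0.0792]
tcp_rot: [0.001, 0.784, 0.621, -0.001]
wrist_force: [-1.5, -6.9, 0.2]
width: 0.0459
grip_force: 26.5
```

Run:
```python
from h import *
import cv2
i=arm.get_image("side");j=arm.get_image("top")
a=cv2.resize(i[60:260,230:430],None,fx=2,fy=2);b=cv2.resize(j[150:350,390:590],None,fx=2,fy=2)
cv2.imwrite("pics/s5.png",np.clip(np.hstack([a,b])*1.5,0,255).astype(np.uint8))
s=arm.read_state();print(s["ee_pos"],s["wrist_force"],s["torque"])
```

```text
[ 0.56221946 -0.32977035  0.07926014] [-1.78574636 -6.96250694  0.09506738] [-1.65644322  0.40229018  0.12395674]
```

View pics/s5.png

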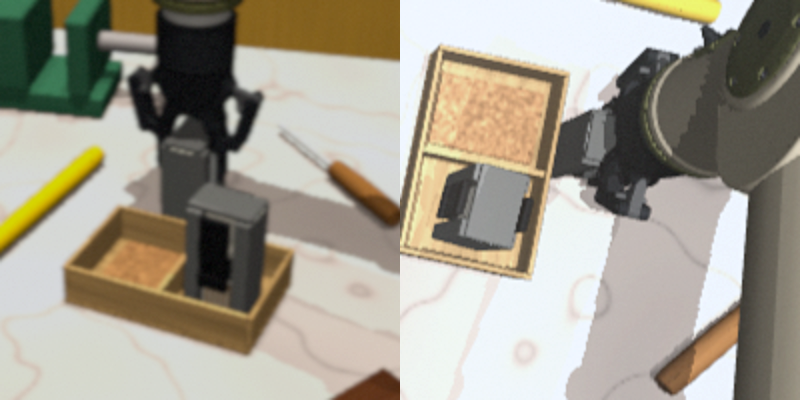

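Run:
```python
from h import *
import cv2
j=cv2.imread("pics/s5.png")
for r in (115,135,155):
    print(r,j[r,540:630:3].mean(1).astype(int).tolist())
for p in ((590,115),(585,150),(612,112),(605,150)):
    q=((p[0]-400)/2+390,p[1]/2+150)
    for z in(.127,):
        w=onz("top",q,z);d=w[:2]-[.5536,-.238];print(p,w.round(4),"e_x,e_y",d@[.973,-.23],d@[.23,.973])
```

```text
115 [146, 177, 97, 82, 83, 83, 163, 189, 231, 229, 224, 216, 169, 137, 67, 60, 60, 82, 118, 136, 131, 127, 86, 67, 60, 52, 40, 41, 40, 42]
135 [166, 78, 80, 82, 87, 186, 114, 62, 67, 65, 64, 65, 65, 63, 62, 90, 93, 132, 136, 136, 136, 120, 79, 81, 81, 66, 42, 42, 44, 43]
155 [80, 82, 79, 115, 187, 87, 62, 65, 65, 65, 63, 63, 63, 63, 67, 85, 135, 137, 135, 136, 137, 114, 48, 39, 48, 40, 39, 39, 40, 38]
(590, 115) [ 0.583 -0.307  0.127] e_x,e_y 0.044474515598257464 -0.06038107573531522
(585, 150) [ 0.5537 -0.3015  0.127 ] e_x,e_y 0.014724901785151179 -0.061806634869495655
(612, 112) [ 0.5853 -0.3255  0.127 ] e_x,e_y 0.05096272388736331 -0.07788665926137245
(605, 150) [ 0.5535 -0.3182  0.127 ] e_x,e_y 0.018349490050036023 -0.07809743611631718
```

Call:
arm_command(moves=[{"dx":-1,"dy":-4,"dz":0,"spin":0,"grip":0.4},{"dx":-0.5,"dy":-2,"dz":5,"spin":0,"grip":0.4},{"dx":0,"dy":0,"dz":15,"spin":0,"grip":0.4},{"dx":4,"dy":-1,"dz":20,"spin":0,"grip":0.4},{"dx":7,"dy":-1.5,"dz":20,"spin":0,"grip":0.4},{"dx":7,"dy":-1.5,"dz":8,"spin":0,"grip":0.4},{"dx":2,"dy":8,"dz":2,"spin":0,"grip":0.4},{"dx":4,"dy":18,"dz":0,"spin":0,"grip":0.4},{"dx":5,"dy":20,"dz":0,"spin":0,"grip":0.4},{"dx":5,"dy":20,"dz":0,"spin":0,"grip":0.4},{"dx":4,"dy":18,"dz":0,"spin":0,"grip":0.4},{"dx":2,"dy":8,"dz":0,"spin":0,"grip":0.4},{"dx":0,"dy":0,"dz":0,"spin":0,"grip":0.4},{"dx":0,"dy":0,"dz":0,"spin":0,"grip":0.4},{"dx":0,"dy":0,"dz":0,"spin":0,"grip":0.4}], grip_force=40)

```text
time: 16.1
ee_pos: [0.6004, -0.2471, 0.1482]
tcp_rot: [0.0, 0.784, 0.621, -0.0]
wrist_force: [0.5, -0.6, -3.0]
width: 0.0435
grip_force: 45.1
```

Call:
arm_command(moves=[{"dx":0,"dy":0,"dz":-15,"spin":0,"grip":0.4},{"dx":0,"dy":0,"dz":-20,"spin":0,"grip":0.4},{"dx":0,"dy":1,"dz":-15,"spin":0,"grip":0.4},{"dx":0,"dy":0,"dz":-8,"spin":0,"grip":0.4},{"dx":0,"dy":0,"dz":-3,"spin":0,"grip":0.4},{"dx":0,"dy":0,"dz":0,"spin":0,"grip":0.4},{"dx":0,"dy":0,"dz":0,"spin":0,"grip":0.4}])

```text
time: 16.8
ee_pos: [0.6015, -0.2446, 0.0882]
tcp_rot: [0.001, 0.783, 0.621, 0.0]
wrist_force: [-0.4, 0.6, -2.4]
width: 0.0435
grip_force: 45.1
```

Run:
```python
from h import *
import cv2
i=arm.get_image("side");j=arm.get_image("top")
a=cv2.resize(i[80:260,220:400],None,fx=2,fy=2);b=cv2.resize(j[150:330,350:530],None,fx=2,fy=2)
cv2.imwrite("pics/s6.png",np.clip(np.hstack([a,b])*1.5,0,255).astype(np.uint8))
s=arm.read_state();print(s["ee_pos"],s["wrist_force"],s["torque"])
```

```text
[ 0.60159645 -0.24458824  0.08839245] [ 0.18288308  0.42349308 -3.78413342] [ 0.02030958 -0.00690367 -0.01528586]
```

View pics/s6.png

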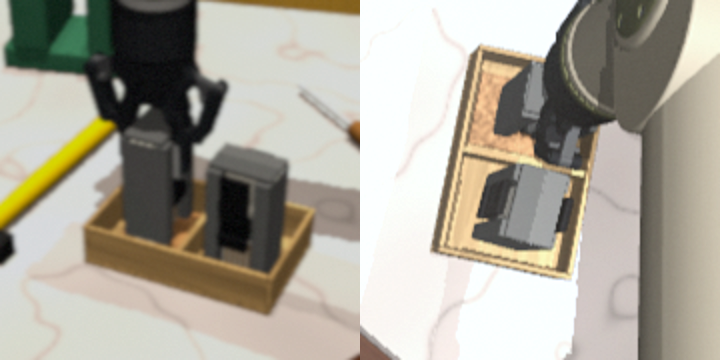

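Call:
arm_command(moves=[{"dx":0,"dy":-1,"dz":-4,"spin":0,"grip":0.4},{"dx":0,"dy":0,"dz":-2,"spin":0,"grip":0.4},{"dx":0,"dy":0,"dz":-1,"spin":0,"grip":0.4},{"dx":0,"dy":0,"dz":0,"spin":0,"grip":0.4}])

```text
time: 17.3
ee_pos: [0.6008, -0.2453, 0.08]
tcp_rot: [-0.0, 0.783, 0.621, -0.0]
wrist_force: [0.7, 0.6, -4.2]
width: 0.0433
grip_force: 45.1
```

Call:
arm_command(moves=[{"dx":0,"dy":0,"dz":-1.5,"spin":0,"grip":0.4},{"dx":0,"dy":0,"dz":-1.5,"spin":0,"grip":0.4},{"dx":0,"dy":0,"dz":0,"spin":0,"grip":0.4}])

```text
time: 17.6
ee_pos: [0.6009, -0.2453, 0.0771]
tcp_rot: [-0.0, 0.783, 0.622, -0.0]
wrist_force: [0.4, 0.5, -3.6]
width: 0.0439
grip_force: 45.1
```

Call:
arm_command(moves=[{"dx":0,"dy":0,"dz":-1.5,"spin":0,"grip":0.4},{"dx":0,"dy":0,"dz":-1.5,"spin":0,"grip":0.4},{"dx":0,"dy":0,"dz":0,"spin":0,"grip":0.4}])

```text
time: 17.9
ee_pos: [0.6012, -0.2458, 0.0758]
tcp_rot: [0.001, 0.784, 0.621, 0.0]
wrist_force: [-3.9, 1.0, 6.1]
width: 0.0437
grip_force: 47.7
```

Call:
arm_command(moves=[{"dx":0,"dy":0,"dz":-1,"spin":0,"grip":0.4},{"dx":0,"dy":0,"dz":-1,"spin":0,"grip":0.4},{"dx":0,"dy":0,"dz":0,"spin":0,"grip":0.4}])

```text
time: 18.2
ee_pos: [0.6012, -0.2461, 0.0756]
tcp_rot: [0.001, 0.784, 0.621, 0.0]
wrist_force: [-8.6, 1.0, 18.1]
width: 0.0437
grip_force: 50.4
```

Call:
arm_command(moves=[{"dx":0,"dy":0,"dz":1.5,"spin":0,"grip":0.0},{"dx":0,"dy":0,"dz":0,"spin":0,"grip":-0.1},{"dx":0,"dy":0,"dz":0,"spin":0,"grip":-0.2},{"dx":0,"dy":0,"dz":0,"spin":0,"grip":-0.3},{"dx":0,"dy":0,"dz":0,"spin":0,"grip":-0.4},{"dx":0,"dy":0,"dz":0,"spin":0,"grip":-0.6},{"dx":0,"dy":0,"dz":0,"spin":0,"grip":-0.85},{"dx":0,"dy":0,"dz":0,"spin":0,"grip":-0.85},{"dx":0,"dy":0,"dz":0,"spin":0,"grip":-0.85},{"dx":0,"dy":0,"dz":0,"spin":0,"grip":-0.85}])

```text
time: 19.2
ee_pos: [0.6011, -0.2454, 0.0741]
tcp_rot: [0.0, 0.783, 0.622, 0.0]
wrist_force: [-0.4, -0.1, 0.7]
width: 0.079
grip_force: 0.0
```

Call:
arm_command(moves=[{"dx":0,"dy":0,"dz":8,"spin":0,"grip":-0.85},{"dx":0,"dy":0,"dz":20,"spin":0,"grip":-0.85},{"dx":0,"dy":0,"dz":40,"spin":0,"grip":-0.85},{"dx":0,"dy":0,"dz":40,"spin":0,"grip":-0.85},{"dx":0,"dy":0,"dz":40,"spin":0,"grip":-0.85},{"dx":-10,"dy":25,"dz":5,"spin":-4,"grip":-0.85},{"dx":-10,"dy":35,"dz":0,"spin":-7,"grip":-0.85},{"dx":-10,"dy":40,"dz":0,"spin":-8,"grip":-0.85},{"dx":-10,"dy":40,"dz":0,"spin":-8,"grip":0.5},{"dx":-10,"dy":40,"dz":0,"spin":-8,"grip":1},{"dx":-10,"dy":35,"dz":0,"spin":-8,"grip":1},{"dx":0,"dy":10,"dz":0,"spin":-8,"grip":1},{"dx":0,"dy":0,"dz":0,"spin":0,"grip":1},{"dx":0,"dy":0,"dz":0,"spin":0,"grip":1}])

```text
time: 20.6
ee_pos: [0.5412, -0.0212, 0.2274]
tcp_rot: [0.0, 0.974, 0.226, 0.0]
wrist_force: [0.2, -0.7, 0.5]
width: -0.0003
grip_force: 0.0
```

Run:
```python
from h import *
import cv2
i=arm.get_image("side");j=arm.get_image("top")
cv2.imwrite("pics/t7.png",j);cv2.imwrite("pics/s7f.png",i)
a=cv2.resize(i[80:260,220:400],None,fx=2,fy=2);b=cv2.resize(j[150:330,350:530],None,fx=2,fy=2)
cv2.imwrite("pics/s7.png",np.clip(np.hstack([a,b])*1.5,0,255).astype(np.uint8))
s=arm.read_state();print(s["time"],s["ee_pos"],s["wrist_force"],s["q"])
```

```text
20.7 [ 0.54116415 -0.02215572  0.22699487] [ 0.39988     0.17293863 -0.42883552] [ 0.20838875  0.21933709 -0.26734824  1.59881934  0.05972993  1.33130052
 -1.18567903]
```

View pics/s7.png

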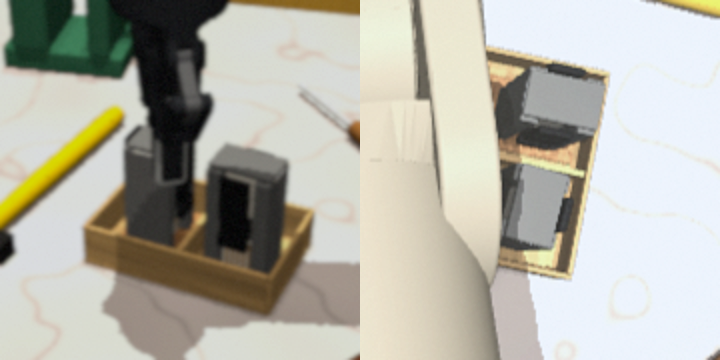

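Call:
arm_command(moves=[{"dx":0,"dy":20,"dz":0,"spin":-4,"grip":1},{"dx":-1,"dy":30,"dz":0,"spin":-6,"grip":1},{"dx":-2,"dy":35,"dz":0,"spin":-6,"grip":1},{"dx":-2,"dy":40,"dz":0,"spin":-6,"grip":1},{"dx":-2,"dy":40,"dz":0,"spin":-5,"grip":1},{"dx":-2,"dy":40,"dz":0,"spin":-4,"grip":1},{"dx":-2,"dy":40,"dz":0,"spin":0,"grip":1},{"dx":-2,"dy":35,"dz":0,"spin":0,"grip":1},{"dx":0,"dy":25,"dz":0,"spin":0,"grip":1},{"dx":0,"dy":12,"dz":0,"spin":0,"grip":1},{"dx":0,"dy":0,"dz":0,"spin":0,"grip":1},{"dx":0,"dy":0,"dz":0,"spin":0,"grip":1}])

```text
time: 21.9
ee_pos: [0.5289, 0.2946, 0.2266]
tcp_rot: [0.001, 0.999, -0.046, 0.0]
wrist_force: [-0.1, -0.3, -0.4]
width: 0.0
grip_force: 0.0
```

Run:
```python
from h import *
import cv2
s=arm.read_state();print(s["ee_pos"],s["tcp_rot"])
c=[(528,68),(603,80),(592,132),(518,112)]
w=np.mean([onz("top",((p[0]-360)/2+350,p[1]/2+150),.127) for p in c],0);print("spent head",w)
j=arm.get_image("top");cv2.imwrite("pics/t8.png",j)
# tray mid check + head via mask in the unobstructed view
g=cv2.cvtColor(j,cv2.COLOR_BGR2HSV)[160:290,385:480]
m=((g[...,1]<40)&(g[...,2]>75)&(g[...,2]<140)).astype(np.uint8)
n,l,st,ce=cv2.connectedComponentsWithStats(m)
for k in range(1,n):
    if st[k,4]>120: print(st[k],ce[k]+[385,160],onz("top",ce[k]+[385,160],.127))
```

```text
[0.52891919 0.29455031 0.22660743] [ 5.46731180e-04  9.98954112e-01 -4.57207159e-02  8.04169782e-06]
spent head [ 0.59809201 -0.24922007  0.127     ]
[ 45  23  43  35 992] [451.09979839 199.57762097] [ 0.59705386 -0.25081189  0.127     ]
[  34   72   36   43 1001] [437.05494505 252.61638362] [ 0.50880368 -0.22414756  0.127     ]
```

Call:
arm_command(moves=[{"dx":0,"dy":0,"dz":-25,"spin":0,"grip":1},{"dx":0,"dy":0,"dz":-35,"spin":0,"grip":1},{"dx":0,"dy":0,"dz":-30,"spin":0,"grip":1},{"dx":0,"dy":0,"dz":-18,"spin":0,"grip":1},{"dx":0,"dy":0,"dz":-9,"spin":0,"grip":1},{"dx":0,"dy":0,"dz":0,"spin":0,"grip":1},{"dx":0,"dy":0,"dz":0,"spin":0,"grip":1}])

```text
time: 22.65
ee_pos: [0.5288, 0.2962, 0.1111]
tcp_rot: [-0.0, 0.999, -0.045, 0.001]
wrist_force: [0.6, -0.4, 0.4]
width: 0.0001
grip_force: 0.0
```

Call:
arm_command(moves=[{"dx":-0.3,"dy":-4,"dz":0,"spin":0,"grip":1},{"dx":-0.3,"dy":-4,"dz":0,"spin":0,"grip":1},{"dx":-0.3,"dy":-4,"dz":0,"spin":0,"grip":1},{"dx":-0.3,"dy":-4,"dz":0,"spin":0,"grip":1},{"dx":-0.3,"dy":-4,"dz":0,"spin":0,"grip":1},{"dx":0,"dy":0,"dz":0,"spin":0,"grip":1}])

```text
time: 23.25
ee_pos: [0.5267, 0.2772, 0.1103]
tcp_rot: [-0.001, 0.999, -0.045, 0.001]
wrist_force: [1.3, 3.7, -0.5]
width: 0.0001
grip_force: 1.6
```

Call:
arm_command(moves=[{"dx":-0.4,"dy":-5,"dz":0,"spin":0,"grip":1},{"dx":-0.4,"dy":-5,"dz":0,"spin":0,"grip":1},{"dx":-0.4,"dy":-5,"dz":0,"spin":0,"grip":1},{"dx":-0.4,"dy":-5,"dz":0,"spin":0,"grip":1},{"dx":0,"dy":0,"dz":0,"spin":0,"grip":1}])

```text
time: 23.75
ee_pos: [0.525, 0.2572, 0.1103]
tcp_rot: [-0.001, 0.999, -0.045, 0.0]
wrist_force: [1.7, 4.0, 0.5]
width: -0.0003
grip_force: 1.7
```

Call:
arm_command(moves=[{"dx":-0.4,"dy":-5,"dz":0,"spin":0,"grip":1},{"dx":-0.4,"dy":-5,"dz":0,"spin":0,"grip":1},{"dx":-0.4,"dy":-5,"dz":0,"spin":0,"grip":1},{"dx":-0.4,"dy":-5,"dz":0,"spin":0,"grip":1},{"dx":-0.4,"dy":-5,"dz":0,"spin":0,"grip":1},{"dx":-0.4,"dy":-5,"dz":0,"spin":0,"grip":1},{"dx":-0.4,"dy":-5,"dz":0,"spin":0,"grip":1},{"dx":-0.4,"dy":-5,"dz":0,"spin":0,"grip":1},{"dx":0,"dy":0,"dz":0,"spin":0,"grip":1}])

```text
time: 24.65
ee_pos: [0.5218, 0.217, 0.1102]
tcp_rot: [-0.0, 0.999, -0.045, 0.0]
wrist_force: [0.4, 3.1, 1.4]
width: -0.0001
grip_force: 1.6
```

Call:
arm_command(moves=[{"dx":-0.3,"dy":-3,"dz":0,"spin":0,"grip":1},{"dx":-0.3,"dy":-3,"dz":0,"spin":0,"grip":1},{"dx":-0.3,"dy":-3,"dz":0,"spin":0,"grip":1},{"dx":-0.3,"dy":-3,"dz":0,"spin":0,"grip":1},{"dx":0,"dy":0,"dz":0,"spin":0,"grip":1}])

```text
time: 25.15
ee_pos: [0.5208, 0.2052, 0.1103]
tcp_rot: [-0.0, 0.999, -0.045, 0.0]
wrist_force: [1.7, 3.8, 1.9]
width: -0.0004
grip_force: 2.1
```

Call:
arm_command(moves=[{"dx":-0.2,"dy":-2,"dz":0,"spin":0,"grip":1},{"dx":-0.2,"dy":-2,"dz":0,"spin":0,"grip":1},{"dx":-0.2,"dy":-2,"dz":0,"spin":0,"grip":1},{"dx":0,"dy":0,"dz":0,"spin":0,"grip":1}])

```text
time: 25.55
ee_pos: [0.5203, 0.1994, 0.1103]
tcp_rot: [-0.001, 0.999, -0.045, 0.001]
wrist_force: [2.3, 4.9, -0.4]
width: -0.0003
grip_force: 2.4
```

Call:
arm_command(moves=[{"dx":-0.2,"dy":-2,"dz":0,"spin":0,"grip":1},{"dx":-0.2,"dy":-2,"dz":0,"spin":0,"grip":1},{"dx":-0.2,"dy":-2,"dz":0,"spin":0,"grip":1},{"dx":0,"dy":0,"dz":0,"spin":0,"grip":1}])

```text
time: 25.95
ee_pos: [0.5198, 0.1934, 0.1103]
tcp_rot: [-0.001, 0.999, -0.045, 0.001]
wrist_force: [2.7, 3.9, 0.0]
width: -0.0001
grip_force: 2.4
```

Call:
arm_command(moves=[{"dx":-0.1,"dy":-1.5,"dz":0,"spin":0,"grip":1},{"dx":-0.1,"dy":-1.5,"dz":0,"spin":0,"grip":1},{"dx":0,"dy":0,"dz":0,"spin":0,"grip":1}])

```text
time: 26.25
ee_pos: [0.5196, 0.1905, 0.1103]
tcp_rot: [-0.001, 0.999, -0.045, 0.001]
wrist_force: [2.6, 5.6, 0.2]
width: -0.0001
grip_force: 2.5
```

Call:
arm_command(moves=[{"dx":-0.1,"dy":-1.5,"dz":0,"spin":0,"grip":1},{"dx":-0.1,"dy":-1.5,"dz":0,"spin":0,"grip":1},{"dx":0,"dy":0,"dz":0,"spin":0,"grip":1}])

```text
time: 26.55
ee_pos: [0.5194, 0.1889, 0.1104]
tcp_rot: [-0.001, 0.999, -0.044, 0.001]
wrist_force: [3.8, 8.4, -1.6]
width: 0.0
grip_force: 4.6
```

Call:
arm_command(moves=[{"dx":-0.1,"dy":-1,"dz":0,"spin":0,"grip":1},{"dx":-0.1,"dy":-1,"dz":0,"spin":0,"grip":1},{"dx":0,"dy":0,"dz":0,"spin":0,"grip":1}])

```text
time: 26.85
ee_pos: [0.5194, 0.1888, 0.1105]
tcp_rot: [-0.003, 0.999, -0.043, 0.001]
wrist_force: [6.4, 13.8, -4.3]
width: -0.0002
grip_force: 7.1
```

Call:
arm_command(moves=[{"dx":-0.1,"dy":-1,"dz":0,"spin":0,"grip":1},{"dx":-0.1,"dy":-1,"dz":0,"spin":0,"grip":1},{"dx":0,"dy":0,"dz":0,"spin":0,"grip":1}])

```text
time: 27.15
ee_pos: [0.5194, 0.1886, 0.1106]
tcp_rot: [-0.004, 0.999, -0.042, 0.002]
wrist_force: [7.9, 19.2, -7.3]
width: -0.0003
grip_force: 9.7
```

Call:
arm_command(moves=[{"dx":0.2,"dy":4,"dz":0,"spin":0,"grip":1},{"dx":0.6,"dy":8,"dz":0,"spin":0,"grip":1},{"dx":0.4,"dy":5,"dz":5,"spin":0,"grip":1},{"dx":0,"dy":0,"dz":30,"spin":0,"grip":1},{"dx":0,"dy":0,"dz":40,"spin":0,"grip":1},{"dx":0,"dy":0,"dz":40,"spin":0,"grip":1},{"dx":0,"dy":0,"dz":0,"spin":0,"grip":1},{"dx":0,"dy":0,"dz":0,"spin":0,"grip":1},{"dx":0,"dy":0,"dz":0,"spin":0,"grip":1}])

```text
time: 28.05
ee_pos: [0.5191, 0.199, 0.2238]
tcp_rot: [0.001, 0.999, -0.045, -0.001]
wrist_force: [0.1, 0.2, -0.2]
width: -0.0004
grip_force: 0.0
```

Run:
```python
from h import *
s=arm.read_state();print(s["ee_pos"],s["wrist_force"])
print(arm.close_job())
```

```text
[0.51909405 0.19897252 0.22379886] [ 0.09127752  0.21824925 -0.18977356]
the job is handed in; nothing more can be done
None
```

The job is handed in at about 28 s, with no verdict returned: the spent cartridge stands upright in the free bay, within about 10 mm of its centre by camera, the old one is where it was, and the shutter was pushed until it stopped moving where its stop was expected, at about 20 N.

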